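# Draw the orange transport lock out of a printer's drive guard

## Task

Two transport locks stand in the openings of the printer drive unit's guard plate, each turned so that its foot is caught beneath the plate. Take out the orange one: turn it until its foot lines up with the opening, draw it straight up through the plate, and stand it upright on its foot in the blue parts tray. Leave the black lock where it is.

Things in the scene. Friction and masses are not known exactly. Their poses are not given: they have to be found in the camera images.
- orange_lock_handle (a point): Centre of the handle of the orange lock, a loose 0.16 kg upright key 120 mm tall (z up): handle 44 (x) x 16 (y) x 30 mm high, its centre 105 mm above the lock's underside; round stem 16 mm thick; foot 64 (x) x 24 (y) x 14 mm high at the bottom. It stands on the floor in the guard, stem within 4 mm of an opening's centre, its x turned 50 to 90 degrees either way from the guard's x.
- black_lock_handle (a point): Centre of the handle of the black lock, of the same shape and size as the orange one, standing loose in the guard's other opening, also turned across it. To be left alone.
- guard: Fixed grey drive unit 150 (x) x 290 (y) x 70 mm high, black motor 40 mm out from its +x side. Origin: centre of its underside, on the bench. Hollow, inner floor at 8 mm; its top is a 6 mm aluminium plate with two openings, 84 (x) x 42 mm (y), centred at x = 0, y = +65 and -65 mm. A centred foot passes when its x is within 15 degrees of the guard's x, either way round.
- tray: Blue plastic parts tray, open at the top and empty, fixed to the bench, 150 (x) x 200 (y) x 30 mm high, walls and floor 4 mm thick. Origin: centre of its underside, on the bench; z up.
Things that resemble listed ones, but are neither listed nor needed, are in the scene too. There is more than one size of the tray; the job needs the largest.

How it is judged:
By the outcome, as a careful person would: the job done as asked, in the order asked, and still so for the second after the job is handed in, with the robot touching nothing.
It also fails if it takes over 43 s, if anything falls off the work surface, if the arm or the gripper's body presses on something with over 40 N, if the wrist force passes 120 N, or if a joint passes its speed limit or range.

## Robot

A 7-joint arm with a two-finger parallel gripper is mounted at the origin on the work surface. World frame = base frame: x ahead of the robot, y to its left, z up, the work surface at z = 0. Lengths are in m, angles in rad, forces in N, time in s.
With the tool pointing down it reaches from about 0.4 to 0.875 m from the base axis. Payload 4.4 kg.
Tool frame: the origin (TCP) lies midway between the tips of the shut fingers; the grasp point (between the pads) lies ctrl.hold_point_z behind it (ctrl.hold_point_z is the distance from the TCP to the grasp point, in m); z points along the fingers, y is the line along which they close (so a half turn about z gives the same grasp; the last joint's range is limited). The gripper opens to 85 mm and grips with 20 to 120 N. Pads are 22 mm wide; open, the fingers measure 114 mm over their backs; the gripper's body (76 mm by 85 mm) begins 54 mm behind the grasp point. The pads swing forward as they close: fully open they stand 13 mm farther back than shut.
Start: joints at [1.169, 0.628, 0.038, 1.517, -0.027, 0.996, -0.02], TCP at [0.214, -0.614, 0.231] pointing down, gripper open.
Joint ranges: [-3.06, 3.06], [-0.37, 2.12], [-1.25, 1.32], [0.18, 2.47], [-1.1, 4.24], [0.23, 1.98], [-2.94, 2.94]. Speed limits (rad/s): [2.57, 2.57, 3.14, 3.14, 3.14, 3.14, 3.14].

## Interface

Orientations are given as [roll, pitch, yaw] about the fixed x, y, z axes, in that order (R = Rz(yaw) Ry(pitch) Rx(roll)).
In Python, from bench import ctrl gives the robot as it stands.
- The arm moves only by the tool arm_command, never from a script. Its argument "steps" is one flat list of numbers, 7 for each row, row after row: the shift along the tool's x, y, z in mm, then the turn, a rotation vector about the tool's x, y, z in degrees, then the finger opening in mm, from 0 to 85.4. In form: [dx, dy, dz, rx, ry, rz, claw, dx, dy, dz, rx, ry, rz, claw, ...]. A call has 1 to 8 rows; each row is the pose to reach, as a shift and turn from the pose commanded when the call began, along the tool's axes at that moment; what a row does not reach only later rows make up. A row lasts 1/12 s, in which the tool goes at most 41.7 mm and 7.16 degrees, less where a joint would pass 70% of its speed; a pose out of reach is approached as far as the arm can. A call with a gripper value outside its range is refused whole. The fingers move at their own pace and stop on an object; the grip force is fixed at half the most. Time passes only in rows, so rows that repeat a pose let the fingers close. It gives the time, the measured TCP pose, the force, the opening and the grip force at its end, in the units of the state.
- ctrl.read_state(): the state, without advancing time (a new reading comes with each control period).
- ctrl.capture(name): name is "scene" or "top"; returns the picture (420x560x3 uint8, red, green, blue); there is no depth.
- ctrl.get_calibration(name): a dict with "fx", "fy", "cx", "cy" (pixels), "k1" (the pictures are not rectified: a ray, as slopes to the right and down, at radius r is drawn at 1 + k1 r^2 times it, then the intrinsics apply), "R" (3x3) and "t" (3): a world point X has camera coordinates R X + t. Camera axes: x right, y down, z forward; pixel columns grow to the right and rows downward; lengths in m; the calibration is good to about 2 mm. A picture is of the moment at which its call begins. get_calibration takes no time and is no camera call.
- ctrl.finish_job(): hands the job in; it is judged then, once.
Trained networks look in the newest picture that a camera, given by its name, has taken for a name from the list of things; names that differ only in an ending like _2 or _b are one class to them, and where a whole thing is asked for, a point or a joint stands for the part that bears it (a point fixed in the world has none). Each returns a list of dicts, best first, with "score" (0 to 1); they miss things now and then, are a little off and sometimes report something else, mostly with a low value. They report only what shows in the picture. A call takes as long as a camera call. They do not tell look-alikes from the thing itself.
- ctrl.boxes_of(camera, name): "xyz" ([x, y, z] in m, in the coordinates of the camera as it stood for that picture, good to about 4 mm: the middle of the surface that is visible of it).
- ctrl.trace(camera, name): "pixels" (420x560 bool, what is visible of it).
- ctrl.pinpoint(camera, name): "xyz" ([x, y, z] in m, in the coordinates of the camera as it stood for that picture, good to about 4 mm: a listed point, or the origin of a listed thing).
The state is a dict: "clock": time; "joint_pos": joint angles; "qvel": joint speeds; "tau": joint torques, N m; "ee_pos": TCP position; "orientation": TCP orientation; "ft_force": force on the tool from outside, world axes, zero at the start; "wrist_torque": the same for the moment, N m; "width": opening from 0.0 (shut) to 1.0 (fully open); "grip_force": force on a finger pad.
Only numpy, scipy, OpenCV 4.12 (cv2) and the standard library are available. Lean on these libraries where they do the work, as an engineer would, in place of code of your own. Each camera call takes 0.05 s, during which the arm holds its last target. There are 200 camera calls.

## Working session

There is one attempt and no reset: what is moved stays moved. The work goes in short steps, Python scripts to look and compute and a tool call to move; the robot and the scene stay as the last step left them, time stands still between calls to the robot, and variables do not carry over. Pictures are saved under pics/ and viewed, at most 10 in all, crops included, and the job is handed in when it is done.

Besides the shell and the picture viewer there is one more tool, called after "Call:" as name(argument=value, ...) on one line, values as JSON. arm_command: Moves the arm, as the interface text tells. Its arguments: {"type":"object","properties":{"steps":{"type":"array","items":{"type":"number"}}},"required":["steps"]}

```bash
mkdir -p pics; cat > h.py <<'E'
from bench import ctrl
import numpy as np, cv2
def cap(c,name=None):
    im=ctrl.capture(c)
    if name: cv2.imwrite(f'pics/{name}.png',im[:,:,::-1])
    return im
def world(c,p):
    k=ctrl.get_calibration(c); return np.array(k['R']).T@(np.array(p)-np.array(k['t']))
def pix(c,X):
    k=ctrl.get_calibration(c); p=np.array(k['R'])@np.array(X)+np.array(k['t']); s=p[:2]/p[2]; s=s*(1+k['k1']*(s@s))
    return np.array([k['fx']*s[0]+k['cx'],k['fy']*s[1]+k['cy']])
def ray(c,uv,z):
    k=ctrl.get_calibration(c); d=np.array([(uv[0]-k['cx'])/k['fx'],(uv[1]-k['cy'])/k['fy']]); s=d.copy()
    for _ in range(20): s=d/(1+k['k1']*(s@s))
    R=np.array(k['R']); C=-R.T@np.array(k['t']); v=R.T@np.array([s[0],s[1],1]); return C+v*(z-C[2])/v[2]
E
python3 - <<'E'
from h import *
a=cap('scene');b=cap('top')
cv2.imwrite('pics/a.png',a[:,:,::-1]);cv2.imwrite('pics/b.png',b[:,:,::-1])
for c in('scene','top'):
  for n in('orange_lock_handle','black_lock_handle','guard','tray'):
    for d in ctrl.pinpoint(c,n): w=world(c,d['xyz']);print(c,n,round(d['score'],2),w.round(3),pix(c,w).round())
print(ctrl.read_state(), ctrl.hold_point_z)
E
```

```text
scene orange_lock_handle 0.94 [0.479 0.282 0.113] [402. 280.]
scene orange_lock_handle 0.45 [ 0.506 -0.178 -0.001] [237. 221.]
scene black_lock_handle 0.66 [0.522 0.151 0.113] [344. 267.]
scene guard 0.67 [ 0.5    0.21  -0.002] [363. 290.]
scene tray 0.95 [ 0.499 -0.406  0.005] [173. 182.]
scene tray 0.85 [ 0.306 -0.201 -0.007] [269. 169.]
scene tray 0.74 [ 0.505 -0.176  0.   ] [238. 221.]
top orange_lock_handle 0.94 [0.482 0.279 0.117] [122. 194.]
top black_lock_handle 0.77 [0.522 0.152 0.113] [180. 175.]
top guard 0.95 [ 0.5    0.211 -0.   ] [166. 193.]
top tray 0.92 [ 0.309 -0.199  0.001] [339. 269.]
top tray 0.71 [ 0.503 -0.402 -0.001] [418. 186.]
top tray 0.64 [ 0.503 -0.18   0.002] [328. 188.]
{'clock': 0.5, 'joint_pos': array([ 1.16921829,  0.62841965,  0.0385136 ,  1.51746524, -0.0269741 ,
        0.99630622, -0.01996961]), 'qvel': array([-0.00101685, -0.00097604, -0.00063667,  0.00044371, -0.00086612,
       -0.00028586, -0.00022317]), 'tau': array([-1.16132262e-03, -5.62807775e+01,  1.22420557e+00, -1.93606210e+01,
        1.08421742e-02,  2.66828065e-03, -1.89388174e-05]), 'ee_pos': array([ 0.21417786, -0.613672  ,  0.23128002]), 'orientation': array([-3.14151280e+00, -3.14795002e-06,  3.35785014e-01]), 'ft_force': array([-0.09062807,  0.94388126,  0.16552201]), 'wrist_torque': array([ 3.59818200e-05, -4.95462302e-04,  3.80389220e-02]), 'grip_force': 0.0, 'width': 1.0001179234973392} 0.0187
```

```bash
python3 - <<'E'
import cv2
b=cv2.imread('pics/b.png');cv2.imwrite('pics/b1.png',cv2.resize(b[110:270,60:220],(600,600),interpolation=cv2.INTER_CUBIC))
E
```

```text
(no output)
```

View pics/b.png

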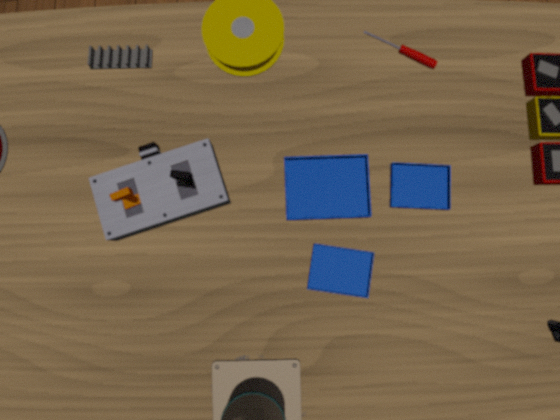

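View pics/a.png

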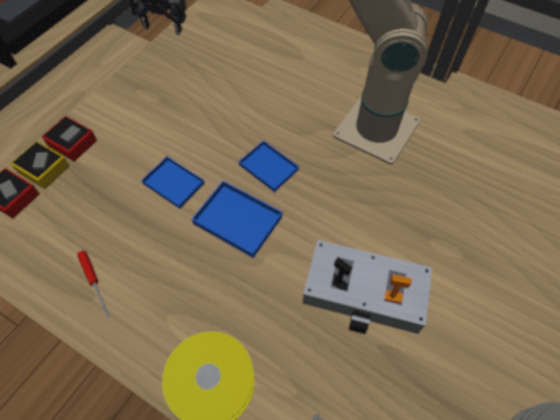

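View pics/b1.png

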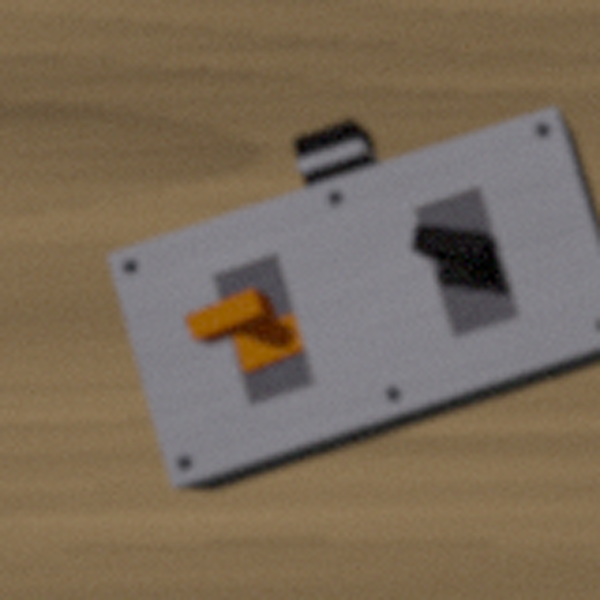

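Top view: orange lock (122,194) in the left opening of the guard, black lock (180,175), and three blue trays at (328,188), (420,186) and (341,270). The one at (328,188) is visibly the largest. The handle lies roughly across the opening.

```bash
python3 - <<'E'
from h import *
f=lambda u,v,z: ray('top',(60+(u+.5)/3.75-.5,110+(v+.5)/3.75-.5),z)[:2]
P=[f(*p,.07) for p in((108,253),(555,105),(172,487))]
print('guard corners',np.round(P,3)); d=P[0]-P[1];print('yaw',np.degrees(np.arctan2(-d[0],d[1])),np.linalg.norm(d)); d=P[0]-P[2];print(np.degrees(np.arctan2(d[1],d[0])),np.linalg.norm(d))
S=[(130,266),(543,130),(184,462)]
d=f(*S[0],.07)-f(*S[1],.07);yg=np.arctan2(-d[0],d[1]);print('screws yaw',np.degrees(yg))
for z in(.12,):
  for a,b in(((185,318),(258,290)),((195,340),(270,310))):
    A,B=f(*a,z),f(*b,z);d=A-B;print(A,B,np.linalg.norm(d),np.degrees(np.arctan2(d[1],d[0])))
g=np.array([.5,.2105]);R=lambda a:np.array([[np.cos(a),-np.sin(a)],[np.sin(a),np.cos(a)]])
print('opening',g+R(yg)@[0,.065])
# tray blob and areas
b=cv2.imread('pics/b.png');m=((b[:,:,0]>110)&(b[:,:,2]<90)).astype('uint8')
for c in cv2.findContours(m,0,2)[0]:
  if cv2.contourArea(c)>300:
    q=cv2.boxPoints(cv2.minAreaRect(c));w=np.array([ray('top',p,.03)[:2] for p in q]);e=np.roll(w,-1,0)-w;print('tray',w.mean(0).round(3),np.linalg.norm(e,axis=1).round(3)[:2],np.degrees(np.arctan2(e[:2,1],e[:2,0])).round(1))
# fit handle: orange masks in both views
for c in('top','scene'):
  d=ctrl.trace(c,'orange_lock_handle')[0];print(c,d['score'],d['pixels'].sum()); np.save(c+'.npy',d['pixels'])
from scipy.optimize import minimize
H=[];
def pts(x,y,t):
  o=[]
  for sx,sy,z0,z1 in((22,8,90,120),(32,12,0,14),(8,8,14,90)):
    o.append([[x+(a*sx*np.cos(t)-bb*sy*np.sin(t))/1e3,y+(a*sx*np.sin(t)+bb*sy*np.cos(t))/1e3,.008+z/1e3] for a in(-1,1) for bb in(-1,1) for z in(z0,z1)])
  return o
M={c:np.load(c+'.npy') for c in('top','scene')}
# handle-only IoU-type fit: mask union of handle hull must lie inside; and orange above plate
k={}
def cost(p):
  s=0
  for c in M:
    im=np.zeros((420*4,560*4),'uint8')
    for o in pts(*p): cv2.fillConvexPoly(im,cv2.convexHull(np.array([np.round(4*(pix(c,X)+.5)) for X in o],'int32')),1)
    im=cv2.resize(im.astype('f'),(560,420),interpolation=cv2.INTER_AREA)
    # visible window: plate opening occlusion
    op=np.zeros((420*4,560*4),'uint8')
    oc=g+R(yg)@[0,.065]
    q=[np.r_[oc+R(yg)@[a*.042,bb*.021],.07] for a,bb in((-1,-1),(-1,1),(1,1),(1,-1))]
    cv2.fillConvexPoly(op,np.array([np.round(4*(pix(c,X)+.5)) for X in q],'int32'),1)
    op=cv2.resize(op.astype('f'),(560,420),interpolation=cv2.INTER_AREA)
    hh=np.zeros((420*4,560*4),'uint8');cv2.fillConvexPoly(hh,cv2.convexHull(np.array([np.round(4*(pix(c,X)+.5)) for X in pts(*p)[0]],'int32')),1)
    hh=cv2.resize(hh.astype('f'),(560,420),interpolation=cv2.INTER_AREA)
    s+=np.abs(np.maximum(hh,im*op)-M[c]).sum()
  return s
best=min(((cost((.48,.28,np.radians(t))),t) for t in range(0,180,6)));print(best)
r=minimize(cost,[.48,.28,np.radians(best[1])],method='Nelder-Mead',options=dict(initial_simplex=[[.48,.28,np.radians(best[1])],[.486,.28,np.radians(best[1])],[.48,.286,np.radians(best[1])],[.48,.28,np.radians(best[1]+10)]],maxiter=80))
print(r.x[:2],np.degrees(r.x[2]),r.fun)
E
```

```text
guard corners [[0.531 0.375]
 [0.615 0.098]
 [0.387 0.331]]
yaw 16.9264086587491 0.28919760520359283
16.682297156409927 0.1502186628908789
screws yaw 16.840186723443807
[0.48250347 0.30530366] [0.49771871 0.26238049] 0.04554011758007441 109.51821067386331
[0.46955499 0.29912276] [0.48589007 0.25513283] 0.04692492340905274 110.37181253251751
opening [0.48116929 0.27271257]
tray [ 0.306 -0.201] [0.106 0.143] [ -9.8 -99.6]
tray [ 0.498 -0.394] [0.101 0.136] [ -5.5 -93.6]
tray [ 0.5   -0.177] [0.203 0.144] [-89.2 179.4]
top 0.97 420
scene 0.78 508
(np.float32(185.08594), 102)Traceback (most recent call last):
  File "<stdin>", line 47, in <module>
    res = _minimize_neldermead(fun, x0, args, callback, bounds=bounds,
                               **options)
    fxc = func(xc)
    fx = function(np.copy(x), *(wrapper_args + args))
  File "<stdin>", line 34, in cost
  File "h.py", line 10, in pix
    k=ctrl.get_calibration(c); p=np.array(k['R'])@np.array(X)+np.array(k['t']); s=p[:2]/p[2]; s=s*(1+k['k1']*(s@s))
ValueError: time passes only in moves, steps and waits
```

Biggest tray: 203×144 mm at (0.500, −0.177). The guard's yaw is 16.8° and its opening is at about (0.482, 0.276). The lock is at about (0.483, 0.279), with yaw about 108°. I'll set off towards it.

```bash
cat > go.py <<'E'
import sys;from h import *
def go(x,y,z,yaw):
    s=ctrl.read_state();p=s['ee_pos'];o=s['orientation'];c,n=np.cos(o[2]),np.sin(o[2]);d=np.array([x,y,z])-p
    t=(np.degrees(o[2])-yaw+180)%360-180
    print('t',round(s['clock'],2),'p',p.round(4),'rpy',np.degrees(o).round(1),'F',s['ft_force'].round(1),'w',round(s['width']*85.4,1),'grip',round(s['grip_force'],1),'q',s['joint_pos'].round(2))
    print('move mm',((c*d[0]+n*d[1])*1e3).round(1),((n*d[0]-c*d[1])*1e3).round(1),(-d[2]*1e3).round(1),'rz',t.round(1))
if __name__=='__main__': go(*map(float,sys.argv[1:5]))
E
```

Call:
arm_command(steps=[260,-180,-20,0,0,-50,85,260,-180,-20,0,0,-50,85,260,-180,-20,0,0,-50,85,260,-180,-20,0,0,-50,85,260,-180,-20,0,0,-50,85,260,-180,-20,0,0,-50,85,260,-180,-20,0,0,-50,85,260,-180,-20,0,0,-50,85])

```text
clock: 1.27
ee_pos: [0.4035, -0.3536, 0.252]
orientation: [3.14, -0.002, 1.218]
ft_force: [0.4, 0.4, 0.5]
width: 0.992
grip_force: 0.0
```

```bash
python3 go.py .483 .0 .25 108
```

```text
t 1.27 p [ 0.4035 -0.3536  0.252 ] rpy [ 1.799e+02 -1.000e-01  6.980e+01] F [0.4 0.4 0.5] w 84.7 grip 0.0 q [ 0.83  0.45 -0.23  1.81  0.12  0.9   0.19]
move mm 359.3 -47.4 2.0 rz -38.2
```

Call:
arm_command(steps=[310,-50,2,0,0,-38,85,310,-50,2,0,0,-38,85,310,-50,2,0,0,-38,85,310,-50,2,0,0,-38,85,310,-50,2,0,0,-38,85,310,-50,2,0,0,-38,85,310,-50,2,0,0,-38,85,310,-50,2,0,0,-38,85])

```text
clock: 1.93
ee_pos: [0.4643, -0.0453, 0.25]
orientation: [3.139, -0.001, 1.877]
ft_force: [-0.4, 0.0, 0.1]
width: 0.997
grip_force: 0.0
```

```bash
python3 go.py .483 .279 .20 108
```

```text
t 1.93 p [ 0.4643 -0.0453  0.25  ] rpy [ 1.799e+02 -1.000e-01  1.075e+02] F [-0.4  0.   0.1] w 85.2 grip 0.0 q [ 0.38  0.37 -0.47  1.98  0.22  0.84  0.11]
move mm 303.6 115.5 50.0 rz -0.5
```

Call:
arm_command(steps=[303,115,30,0,0,0,85,303,115,30,0,0,0,85,303,115,30,0,0,0,85,303,115,30,0,0,0,85,303,115,30,0,0,0,85,303,115,30,0,0,0,85,303,115,30,0,0,0,85,303,115,30,0,0,0,85])

```text
clock: 2.6
ee_pos: [0.4832, 0.2766, 0.2193]
orientation: [3.141, -0.001, 1.873]
ft_force: [0.3, 0.4, -0.4]
width: 0.995
grip_force: 0.0
```

```bash
python3 - <<'E'
from h import *
from go import go
a=cap('scene')
cv2.imwrite('pics/c.png',cv2.resize(a[200:350,290:450,::-1],(640,600),interpolation=cv2.INTER_CUBIC))
for n in('orange_lock_handle','black_lock_handle','guard'):
    for d in ctrl.pinpoint('scene',n): w=world('scene',d['xyz']);print(n,round(d['score'],2),w.round(3),pix('scene',w).round())
go(.483,.279,.095,108)
E
```

```text
orange_lock_handle 0.56 [0.481 0.284 0.113] [402. 281.]
black_lock_handle 0.79 [0.522 0.149 0.113] [343. 266.]
guard 0.77 [0.499 0.209 0.003] [363. 289.]
t 2.8 p [0.4831 0.2737 0.219 ] rpy [-180.     0.   107.4] F [ 0.  -0.7 -0.5] w 84.9 grip 0.0 q [-0.27  0.54 -0.45  1.79  0.3   0.88 -0.55]
move mm 5.1 1.5 124.0 rz -0.6
```

View pics/c.png

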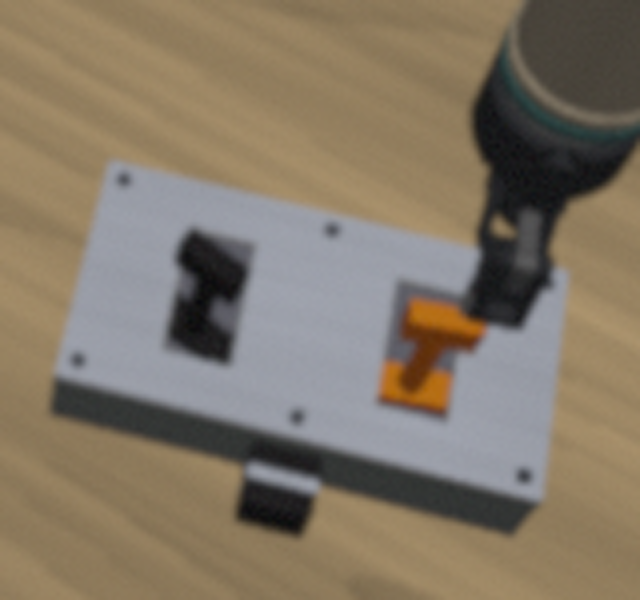

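The close view shows the orange handle at crop (445,320), turned across its opening, and the black lock at (210,290). The orange lock is confirmed as the target, with the gripper above it. Descending with the fingers straddling the handle.

Call:
arm_command(steps=[6,1,30,0,0,-1,85,6,1,60,0,0,-1,85,6,1,90,0,0,-1,85,6,1,122,0,0,-1,85,6,1,122,0,0,-1,85,6,1,122,0,0,-1,85])

```text
clock: 3.3
ee_pos: [0.4824, 0.2766, 0.0967]
orientation: [-3.138, 0.002, 1.887]
ft_force: [1.5, -0.4, 0.5]
width: 0.994
grip_force: 0.0
```

```bash
python3 - <<'E'
from h import *
from go import go
cv2.imwrite('pics/d.png',cv2.resize(cap('scene')[200:350,290:450,::-1],(640,600),interpolation=cv2.INTER_CUBIC))
go(.483,.279,.096,108)
f=lambda u,v,z: ray('scene',(290+(u+.5)/4-.5,200+(v+.5)/4-.5),z)[:2]
A,B=f(415,300,.128),f(487,320,.128);d=B-A;print(A,B,np.degrees(np.arctan2(d[1],d[0])),np.linalg.norm(d))
E
```

```text
t 3.35 p [0.4835 0.2779 0.0982] rpy [180.    0.  108.1] F [0.  0.9 0.8] w 85.0 grip 0.0 q [-0.33  0.71 -0.37  1.89  0.41  0.62 -0.65]
move mm 1.1 -0.1 2.2 rz 0.1
[0.48381567 0.25902179] [0.4729022  0.29923463] 105.18391883018346 0.04166744509210211
```

View pics/d.png

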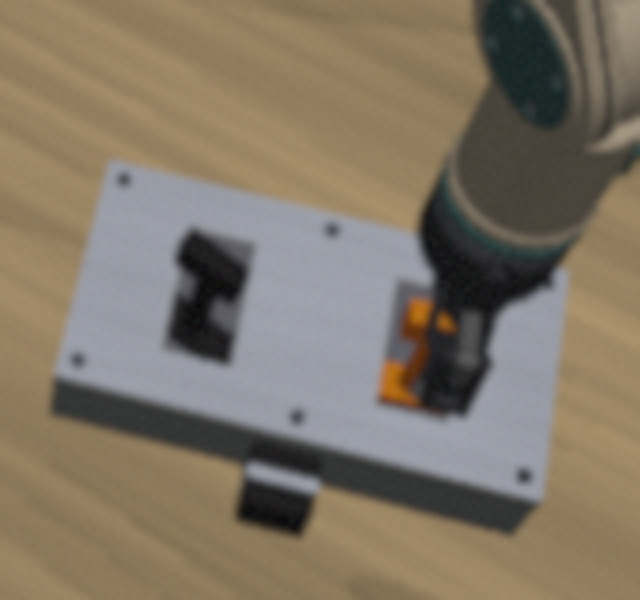

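The near finger stands in front of the handle at crop (450,360), so the handle lies between the fingers. Closing.

Call:
arm_command(steps=[1,0,2,0,0,0,60,1,0,2,0,0,0,40,1,0,2,0,0,0,20,1,0,2,0,0,0,5,1,0,2,0,0,0,5,1,0,2,0,0,0,5,1,0,2,0,0,0,5,1,0,2,0,0,0,5])

```text
clock: 4.02
ee_pos: [0.483, 0.2802, 0.096]
orientation: [3.14, -0.0, 1.889]
ft_force: [0.3, 0.1, 5.1]
width: 0.178
grip_force: 59.3
```

```bash
python3 go.py .483 .279 .096 17
```

```text
t 4.02 p [0.483  0.2802 0.096 ] rpy [179.9  -0.  108.2] F [0.3 0.1 5.1] w 15.2 grip 59.3 q [-0.34  0.71 -0.37  1.89  0.42  0.62 -0.65]
move mm -1.1 -0.3 -0.0 rz 91.2
```

Call:
arm_command(steps=[0,0,-8,0,0,0,5,0,0,-8,0,0,-7,5,0,0,-8,0,0,-14,5,0,0,-8,0,0,-21,5,0,0,-8,0,0,-28,5,0,0,-8,0,0,-35,5,0,0,-8,0,0,-42,5,0,0,-8,0,0,-45,5])

```text
clock: 4.68
ee_pos: [0.4821, 0.2795, 0.1032]
orientation: [-3.141, -0.001, 2.68]
ft_force: [-0.4, 0.6, -0.7]
width: 0.175
grip_force: 58.5
```

```bash
python3 go.py .483 .279 .104 197
```

```text
t 4.68 p [0.4821 0.2795 0.1032] rpy [-180.    -0.   153.5] F [-0.4  0.6 -0.7] w 15.0 grip 58.5 q [-0.2   0.74 -0.59  1.88  0.61  0.71 -0.04]
move mm -1.0 -0.1 -0.8 rz -43.5
```

Call:
arm_command(steps=[0,0,0,0,0,-7,5,0,0,0,0,0,-14,5,0,0,0,0,0,-21,5,0,0,0,0,0,-28,5,0,0,0,0,0,-35,5,0,0,0,0,0,-43,5,0,0,0,0,0,-43,5,0,0,0,0,0,-43,5])

```text
clock: 5.35
ee_pos: [0.4822, 0.2795, 0.1031]
orientation: [3.142, -0.001, -2.861]
ft_force: [0.6, 0.0, -2.4]
width: 0.176
grip_force: 58.5
```

```bash
python3 - <<'E'
from h import *
from go import go
b=cap('top');a=cap('scene')
im=np.hstack([cv2.resize(b[150:240,80:170,::-1],(400,400),interpolation=cv2.INTER_CUBIC),cv2.resize(a[230:320,350:440,::-1],(400,400),interpolation=cv2.INTER_CUBIC)])
cv2.imwrite('pics/e.png',im)
go(.482,.277,.104,197)
E
```

```text
t 5.45 p [0.4824 0.2798 0.1033] rpy [-180.    -0.  -163.9] F [ 1.3  0.5 -2.4] w 15.0 grip 58.5 q [-0.09  0.8  -0.79  1.88  0.78  0.81  0.55]
move mm 1.1 -2.6 -0.7 rz -0.9
```

View pics/e.png

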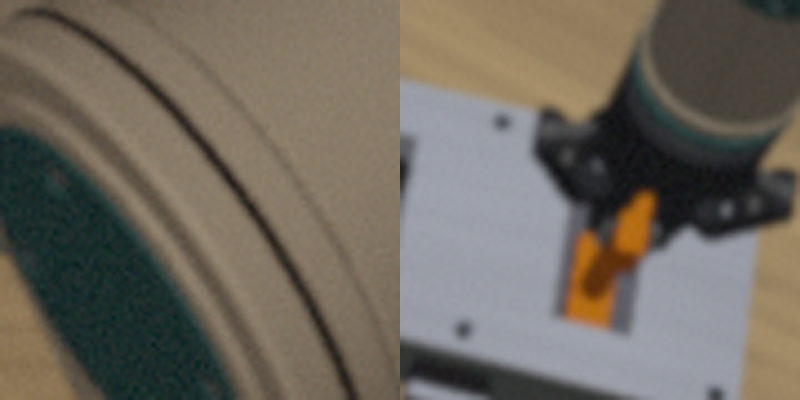

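The scene view shows the foot lying lengthwise in the opening (right half of the picture, 565–612 against an opening of 555–632). I'll check the sideways margin before drawing up.

```bash
python3 - <<'E'
from h import *
f=lambda u,v,z: ray('scene',(350+(u-400+.5)*.225-.5,230+(v+.5)*.225-.5),z)[:2]
a=np.radians(16.8);Ri=np.array([[np.cos(a),np.sin(a)],[-np.sin(a),np.cos(a)]]);g=np.array([.501,.2125])
for n,u,v,z in(('op',555,313,.07),('op',632,333,.07),('foot',567,316,.03),('foot',611,327,.03),('footback',581,234,.03),('handle',652,192,.136),('handle',637,190,.136)):
  print(n,((Ri@(f(u,v,z)-g))*1e3).round(1))
print('tcp',((Ri@(np.array([.4824,.2798])-g))*1e3).round(1))
E
```

```text
op [39.5 46.8]
op [39.5 87.9]
foot [22.7 58.7]
foot [22.4 83. ]
footback [-27.8  58.9]
handle [-11.7  76.4]
handle [-10.7  68.7]
tcp [ 1.6 69.8]
```

Call:
arm_command(steps=[2,-3,0,0,0,-1,5,2,-3,-10,0,0,-1,5,2,-3,-20,0,0,-1,5,2,-3,-30,0,0,-1,5,2,-3,-40,0,0,-1,5])

```text
clock: 5.87
ee_pos: [0.4816, 0.277, 0.145]
orientation: [3.141, 0.001, -2.841]
ft_force: [-0.4, 0.8, -1.3]
width: 0.18
grip_force: 58.5
```

```bash
python3 go.py .482 .277 .255 197
```

```text
t 5.87 p [0.4816 0.277  0.145 ] rpy [ 1.800e+02  1.000e-01 -1.628e+02] F [-0.4  0.8 -1.3] w 15.4 grip 58.5 q [-0.05  0.74 -0.84  1.86  0.72  0.88  0.62]
move mm -0.4 -0.1 -110.0 rz 0.2
```

No contact force. Continuing straight up.

Call:
arm_command(steps=[0,0,-15,0,0,0,5,0,0,-30,0,0,0,5,0,0,-50,0,0,0,5,0,0,-80,0,0,0,5,0,0,-110,0,0,0,5,0,0,-110,0,0,0,5])

```text
clock: 6.37
ee_pos: [0.4833, 0.2797, 0.26]
orientation: [3.138, 0.01, -2.841]
ft_force: [0.5, 0.7, -0.9]
width: 0.178
grip_force: 58.6
```

```bash
python3 - <<'E'
from h import *
from go import go
cv2.imwrite('pics/f.png',cap('scene')[:,:,::-1])
go(.5,-.177,.255,197)
E
```

```text
t 6.42 p [0.4826 0.2785 0.2574] rpy [ 179.9    0.4 -162.8] F [ 0.  -0.2 -2.7] w 15.0 grip 58.6 q [ 0.02  0.62 -0.96  1.74  0.57  1.08  0.75]
move mm 118.3 -440.2 2.4 rz 0.2
```

View pics/f.png

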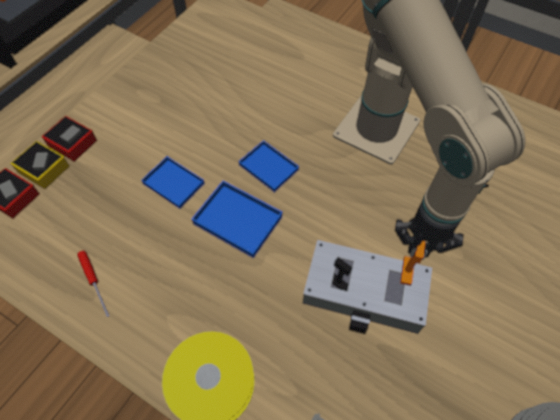

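The lock is out (handle about (418,250)) and clear of the plate, and the black lock is undisturbed. Carrying it to the large tray.

Call:
arm_command(steps=[5,-18,0,0,0,0,5,13,-49,0,0,0,0,5,22,-83,0,0,0,0,5,32,-118,0,0,0,0,5,41,-153,0,0,0,0,5,50,-188,0,0,0,0,5,60,-223,0,0,0,0,5,69,-258,0,0,0,0,5])

```text
clock: 7.08
ee_pos: [0.4909, 0.0076, 0.2529]
orientation: [-3.141, -0.001, -2.841]
ft_force: [0.9, -0.0, -2.1]
width: 0.179
grip_force: 58.7
```

```bash
python3 go.py .5 -.177 .25 197
```

```text
t 7.08 p [0.4909 0.0076 0.2529] rpy [-1.800e+02 -1.000e-01 -1.628e+02] F [ 0.9 -0.  -2.1] w 15.3 grip 58.7 q [ 0.61  0.55 -1.02  1.9   0.55  1.01  1.21]
move mm 46.0 -179.0 2.9 rz 0.2
```

Call:
arm_command(steps=[9,-34,0,0,0,0,5,18,-68,0,0,0,0,5,27,-102,0,0,0,0,5,36,-136,0,0,0,0,5,42,-162,0,0,0,0,5,46,-179,0,0,0,0,5,46,-179,30,0,0,0,5,46,-179,60,0,0,0,5])

```text
clock: 7.75
ee_pos: [0.5015, -0.177, 0.1931]
orientation: [-3.14, 0.002, -2.845]
ft_force: [0.9, -0.5, -2.4]
width: 0.181
grip_force: 58.8
```

```bash
python3 - <<'E'
from h import *
from go import go
a=cap('scene')
cv2.imwrite('pics/g.png',cv2.resize(a[130:280,160:320,::-1],(640,600),interpolation=cv2.INTER_CUBIC))
for d in ctrl.pinpoint('scene','orange_lock_handle')[:1]: print(d['score'],world('scene',d['xyz']).round(3))
go(.5,-.177,.096,197)
E
```

```text
0.55 [ 0.498 -0.176  0.21 ]
t 7.85 p [ 0.4969 -0.1754  0.1893] rpy [ 179.7   -0.5 -162.8] F [-1.  -0.2 -2.4] w 15.4 grip 59.0 q [ 0.89  0.68 -0.95  1.88  0.68  0.96  1.48]
move mm -2.5 -2.5 93.3 rz 0.2
```

View pics/g.png

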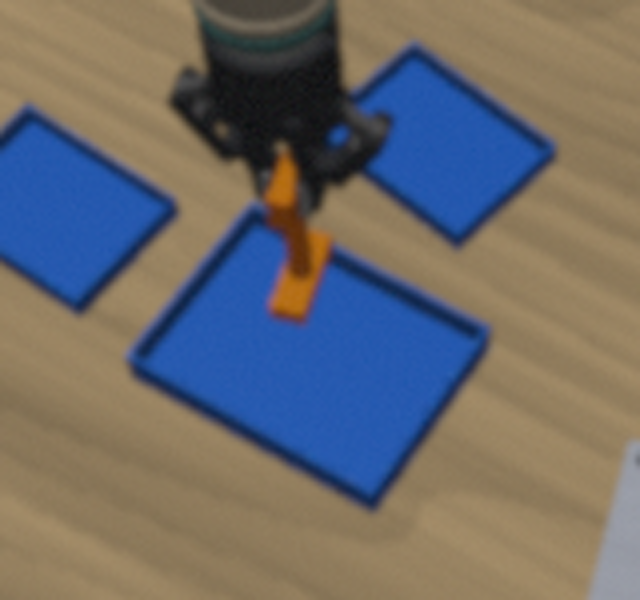

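The upright lock hangs over the middle of the largest tray (its foot shows at crop (300,290), raised by parallax). Lowering.

Call:
arm_command(steps=[0,0,25,0,0,0,5,0,0,50,0,0,0,5,0,0,70,0,0,0,5,0,0,82,0,0,0,5,0,0,88,0,0,0,5,0,0,91,0,0,0,5,0,0,93,0,0,0,5,0,0,93,0,0,0,5])

```text
clock: 8.52
ee_pos: [0.5017, -0.1749, 0.1011]
orientation: [-3.141, 0.001, -2.841]
ft_force: [0.6, 0.1, -2.7]
width: 0.176
grip_force: 58.9
```

```bash
python3 go.py .5 -.177 .092 197
```

```text
t 8.52 p [ 0.5017 -0.1749  0.1011] rpy [-1.800e+02  1.000e-01 -1.628e+02] F [ 0.6  0.1 -2.7] w 15.0 grip 58.9 q [ 0.81  0.79 -0.84  1.95  0.84  0.79  1.35]
move mm 2.2 -1.5 9.1 rz 0.2
```

Call:
arm_command(steps=[0,0,2,0,0,0,5,0,0,4,0,0,0,5,0,0,6,0,0,0,5,0,0,7,0,0,0,5,0,0,8,0,0,0,5,0,0,8,0,0,0,5])

```text
clock: 9.02
ee_pos: [0.5009, -0.1749, 0.0922]
orientation: [3.141, -0.0, -2.841]
ft_force: [-0.0, -0.5, -1.4]
width: 0.179
grip_force: 59.0
```

Call:
arm_command(steps=[0,0,0.7,0,0,0,5,0,0,1.4,0,0,0,5,0,0,1.4,0,0,0,5])

```text
clock: 9.27
ee_pos: [0.5011, -0.1748, 0.092]
orientation: [-3.141, -0.0, -2.841]
ft_force: [-2.7, 0.5, 7.9]
width: 0.177
grip_force: 60.5
```

It's on the tray floor (8 N). Opening, then straight up.

Call:
arm_command(steps=[0,0,0,0,0,0,20,0,0,0,0,0,0,30,0,0,0,0,0,0,45,0,0,0,0,0,0,60,0,0,0,0,0,0,80,0,0,0,0,0,0,80,0,0,0,0,0,0,80])

```text
clock: 9.85
ee_pos: [0.501, -0.1749, 0.0909]
orientation: [3.141, 0.0, -2.841]
ft_force: [0.3, -0.1, -0.5]
width: 0.935
grip_force: 0.0
```

Call:
arm_command(steps=[0,0,-10,0,0,0,80,0,0,-25,0,0,0,80,0,0,-50,0,0,0,80,0,0,-80,0,0,0,80,0,0,-110,0,0,0,80,0,0,-140,0,0,0,80,0,0,-140,0,0,0,80])

```text
clock: 10.43
ee_pos: [0.5045, -0.1743, 0.2369]
orientation: [-3.137, 0.009, -2.84]
ft_force: [0.7, 0.7, 0.3]
width: 0.938
grip_force: 0.0
```

```bash
python3 - <<'E'
from h import *
from go import go
cv2.imwrite('pics/i.png',cap('scene')[:,:,::-1])
for n in('orange_lock_handle','black_lock_handle'):
  for d in ctrl.pinpoint('scene',n): print(n,d['score'],world('scene',d['xyz']).round(3))
go(.5,-.177,.092,197)
E
```

```text
orange_lock_handle 0.77 [ 0.5   -0.174  0.111]
black_lock_handle 0.83 [0.523 0.15  0.111]
t 10.58 p [ 0.5007 -0.1752  0.2312] rpy [-180.    -0.  -162.8] F [-0.7 -0.2 -0.2] w 79.8 grip 0.0 q [ 0.91  0.63 -1.    1.83  0.62  1.03  1.53]
move mm 1.2 -1.5 139.2 rz 0.2
```

View pics/i.png

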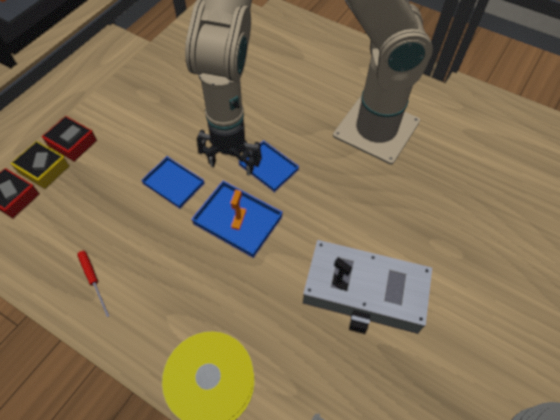

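The orange lock stands upright in the largest tray at (238,210). The black lock is unmoved at (343,268), and the gripper is clear.

```bash
python3 -c "from bench import ctrl; print(ctrl.finish_job())"
```

```text
the job is handed in; nothing more can be done
None
```

The orange lock is out of the guard and standing upright in the largest blue tray, the black lock was left where it was, and the job was handed in at about 10.6 s.

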